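# Stand the rinsed brush cup upside down to drain

## Task

On the closet's dressing counter two square white cups, just rinsed, lie on their sides. Pick up the taller one and set it down gently, not dropped, standing upside down (mouth flat on the mat) near the middle of the square cork mat, and let go of it. Leave the short square cup and the round tumbler where they are.

Things in the scene. Friction and masses are not known exactly. Their poses are not given: they have to be found in the camera images.
- tall_cup_center (a point): centre of the taller square cup: open ceramic box-shaped cup, 46 x 46 mm outside, 70 mm from closed base to open mouth, walls 4 mm, 110 to 180 g. It starts lying on one flat side (this point 23 mm above the counter), mouth pointing roughly away from the robot. The point's x axis runs along the cup from base to mouth: the mouth is 35 mm along +x, the base 35 mm along -x; the y and z axes are square to the four flat sides, 23 mm away.
- short_cup_center (a point): centre of the short square cup, a bystander to leave alone: same ware, 46 x 46 mm and only 44 mm from base to mouth, also lying on its side; x axis from base to mouth
- square_mat_top (a point): centre of the upper face of the square cork mat, 130 x 130 mm, 6 mm thick, fixed to the counter; x and y axes along its sides, z up. The cup goes here. (A round cork mat of 120 mm diameter lies beside it with the tumbler on it.)
- tumbler_center (a point): centre of the round white tumbler, a bystander to leave alone: 66 mm wide at its mouth, 85 mm high, already standing upside down on the round mat
Not all that is in view belongs to the job. Leave any black look-alike of the part that bears tall_cup_center alone. Leave any black look-alike of the part that bears square_mat_top alone.

How it is judged:
On the way:
1. the tall cup, still held, is brought mouth down (within 25 degrees) to the square mat: its centre under 55 mm above the mat and within 40 mm of the mat's middle (angle between tall_cup_center's own x axis and vertical above 2.705 rad and z of tall_cup_center in the frame of square_mat_top below 0.055 m and horizontal distance between tall_cup_center and square_mat_top below 0.04 m and contact force between the fingers and tall_cup above 0.5 N), for 0.06 s.
At the end, for the whole second after the job is handed in: the tall cup stands mouth down on the square mat (upside down within 8 degrees, its centre 30 to 40 mm above the mat), its centre within 30 mm of the mat's middle, at rest; the short cup and the tumbler are within 30 mm of where they started (angle between tall_cup_center's own x axis and vertical above 3 rad and horizontal distance between tall_cup_center and square_mat_top below 0.03 m and z of tall_cup_center in the frame of square_mat_top between 0.03 and 0.04 m and linear speed of tall_cup below 0.02 m/s and distance of each of short_cup_center, tumbler_center from where it was at the start of the episode below 0.03 m); the robot touches nothing.
It fails at once if the short cup or the tumbler is moved more than 30 mm (distance of any of short_cup_center, tumbler_center from where it was at the start of the episode above 0.03 m).
It also fails if it takes over 40 s, if anything falls off the work surface, if the arm or the gripper's body presses on something with over 40 N, if the wrist force passes 120 N, or if a joint passes its speed limit or range.

## Robot

A 6-joint arm with a two-finger parallel gripper is mounted at the origin on the work surface. World frame = base frame: x ahead of the robot, y to its left, z up, the work surface at z = 0. Lengths are in m, angles in rad, forces in N, time in s.
With the tool pointing down it reaches from about 0.425 to 0.95 m from the base axis. Payload 3.5 kg.
Tool frame: the origin (TCP) lies between the finger pads; the fingertips stand 14 mm ahead of it and the grasp point (between the pads) lies 5 mm behind it (ctrl.tip_extent is the distance from the TCP to the fingertips, in m); x points along the fingers, z is the direction in which the jaws open and shut, and the axes are right-handed (so a half turn about x gives the same grasp; the last joint's range is limited). The gripper opens to 85 mm and grips with 20 to 120 N. Pads are 22 mm wide; open, the fingers measure 114 mm over their backs; the gripper's body (76 mm by 85 mm) begins 54 mm behind the grasp point. The pads swing forward as they close: fully open they stand 13 mm farther back than shut.
Start: joints at [1.135, 0.286, 1.577, -0, 1.279, -0.15], TCP at [0.19, 0.648, 0.245] pointing down, gripper open.
Joint ranges: [-2.77, 2.77], [-0.9, 2.22], [0.21, 2.48], [-1.53, 4.67], [0.24, 2.81], [-2.84, 2.84]. Speed limits (rad/s): [2.79, 2.79, 3.14, 3.14, 3.14, 3.14].

## Interface

Orientations are given as a unit quaternion [x, y, z, w].
In Python, from plant import ctrl gives the robot as it stands.
- The arm moves only by the tool move_arm, never from a script. Its argument "commands" is one flat list of numbers, 4 for each row, row after row: the shift along the tool's x, y, z in units of 25 mm (1.0 is 25 mm), then the turn about the tool's x in units of 5 degrees (1.0 is 5 degrees). A call has 1 to 20 rows; each row shifts and turns the commanded pose from where the row before left it, along the tool's axes as they then stand; what a row does not reach is not made up. A row lasts 1/8 s, in which the tool goes at most 62.5 mm and 10.7 degrees, less where a joint would pass 70% of its speed; a pose out of reach is approached as far as the arm can. A call is refused whole if a number of a shift passes 1 or a number of a turn 1, either way. A call with a gripper value outside its range is refused whole. "jaw" is the finger opening in mm, from 0 to 85.4, set as the call begins (left out, the last holds). The fingers move at their own pace and stop on an object; "force" is the grip in N (left out, the last holds). Time passes only in rows, so rows that do not move let the fingers close. It gives the time, the measured TCP pose, the force and the opening at its end, in the units of the state.
- ctrl.get_state(): the state, without advancing time (a new reading comes with each control period).
- ctrl.read_camera(name): name is "side" or "top"; returns the picture (384x512x3 uint8, red, green, blue); there is no depth.
- ctrl.get_calibration(name): a dict with "camera_matrix" (3x3 intrinsics, pixels), "camera_from_world" (4x4, takes a point from world to camera coordinates). Camera axes: x right, y down, z forward; pixel columns grow to the right and rows downward; lengths in m; the calibration is good to about 2 mm. A picture is of the moment at which its call begins. get_calibration takes no time and is no camera call.
- ctrl.sign_off(): hands the job in, once; it reports no verdict.
The state is a dict: "time": time; "qpos": joint angles; "dq": joint speeds; "joint_efforts": joint torques, N m; "eef_pos": TCP position; "tcp_rot": TCP orientation; "contact_force": force on the tool from outside, world axes, zero at the start; "wrist_torque": the same for the moment, N m; "opening": opening from 0.0 (shut) to 1.0 (fully open).
Only numpy, scipy, OpenCV 4.12 (cv2) and the standard library are available. Lean on these libraries where they do the work, as an engineer would, in place of code of your own. Each camera call takes 0.05 s, during which the arm holds its last target.

## Working session

There is one attempt and no reset: what is moved stays moved. The work goes in short steps, Python scripts to look and compute and a tool call to move; the robot and the scene stay as the last step left them, time stands still between calls to the robot, and variables do not carry over. Pictures are saved under pics/ and viewed, and the job is handed in when it is done.

Besides the shell and the picture viewer there is one more tool, called after "Emit:" as name(argument=value, ...), one argument or row to a line, values as JSON. move_arm: Moves the arm, as the interface text tells. Its arguments: {"type":"object","properties":{"commands":{"type":"array"},"jaw":{"type":"number"},"force":{"type":"number"}},"required":["commands"]}

```bash
mkdir -p pics
python3 - <<'E'
from plant import ctrl
import cv2,numpy as np
for n in("top","side"):
    im=ctrl.read_camera(n); cv2.imwrite(f"pics/{n}0.png",im[:,:,::-1])
    c=ctrl.get_calibration(n); print(n,c)
print(ctrl.get_state())
E
```

```text
top {'camera_matrix': array([[377.80277511,   0.        , 258.87859686],
       [  0.        , 377.80277511, 187.29020889],
       [  0.        ,   0.        ,   1.        ]]), 'camera_from_world': array([[ 2.13618320e-02, -9.99771419e-01,  8.83786814e-04,
        -1.24085118e-02],
       [-9.85230075e-01, -2.12013371e-02, -1.69918222e-01,
         5.03891572e-01],
       [ 1.69898119e-01,  2.75903116e-03, -9.85457770e-01,
         9.64333025e-01],
       [ 0.00000000e+00,  0.00000000e+00,  0.00000000e+00,
         1.00000000e+00]])}
side {'camera_matrix': array([[427.03878462,   0.        , 253.09260885],
       [  0.        , 427.03878462, 196.50607769],
       [  0.        ,   0.        ,   1.        ]]), 'camera_from_world': array([[ 0.92961659, -0.36838789, -0.01016646, -0.47609615],
       [-0.28376049, -0.69791469, -0.65756754,  0.18629604],
       [ 0.2351446 ,  0.61417053, -0.753327  ,  1.09068155],
       [ 0.        ,  0.        ,  0.        ,  1.        ]])}
{'time': 0.1, 'qpos': array([ 1.13495785e+00,  2.87136595e-01,  1.57807664e+00, -1.55684332e-05,
        1.27860138e+00, -1.50008243e-01]), 'dq': array([ 0.00187508, -0.00110621, -0.00251469, -0.00108907,  0.00012738,
        0.0004887 ]), 'joint_efforts': array([ 8.27353379e-04, -4.07292938e+01, -2.93700743e+01, -1.51544386e-04,
        3.42794061e-03, -2.08642251e-05]), 'eef_pos': array([0.19005021, 0.6470846 , 0.24402086]), 'tcp_rot': array([-0.42406503,  0.56680549,  0.42331289,  0.56542602]), 'contact_force': array([0.04881679, 0.33774978, 0.4232094 ]), 'wrist_torque': array([-0.05535619, -0.0120669 , -0.01578767]), 'opening': 1.0019378343512542}
```

View pics/top0.png

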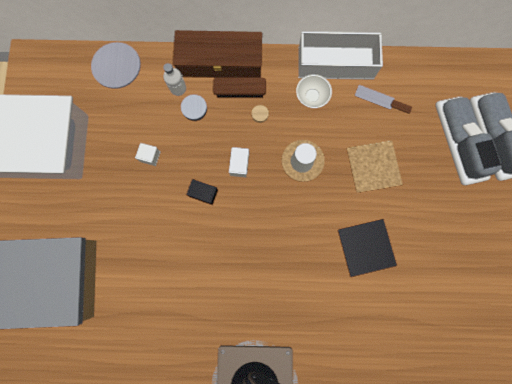

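View pics/side0.png

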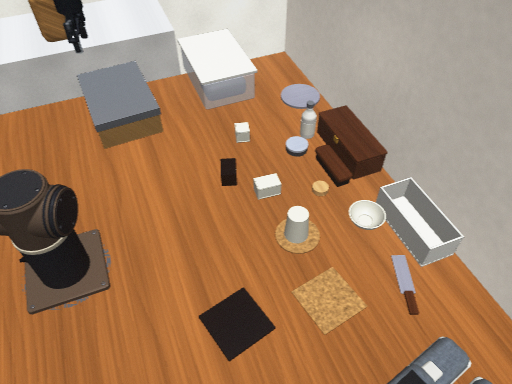

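In the top view, the candidates for the tall cup are the long white box (239,161), the small near-cubic white box (147,153) and the black look-alike (202,192). For the mat they are the square cork (374,166), the black square (367,247) and the round cork with the tumbler (303,160). By the description I choose the white box at (239,161) and the cork square at (374,166), and I'll check both in close crops.

Run:
```python
import cv2,numpy as np
t=cv2.imread("pics/top0.png"); s=cv2.imread("pics/side0.png")
a=cv2.resize(t[135:190,205:275],None,fx=8,fy=8,interpolation=cv2.INTER_CUBIC)
b=cv2.resize(s[165:210,240:295],None,fx=8,fy=8,interpolation=cv2.INTER_CUBIC)
cv2.imwrite("pics/ca.png",a);cv2.imwrite("pics/cb.png",b)
cv2.imwrite("pics/cm.png",cv2.resize(t[130:200,335:415],None,fx=7,fy=7,interpolation=cv2.INTER_CUBIC))
```

```text
(no output)
```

View pics/ca.png

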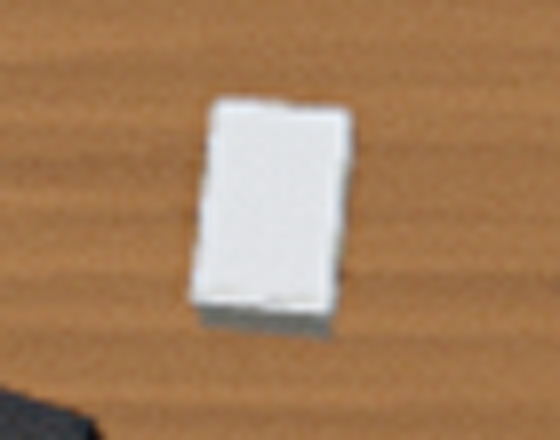

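View pics/cb.png

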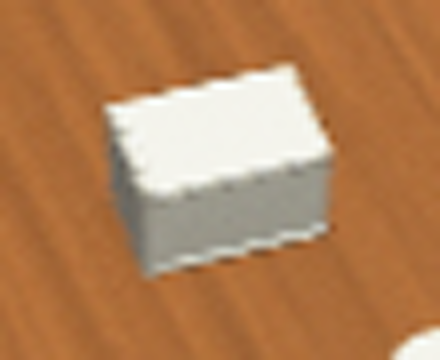

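View pics/cm.png

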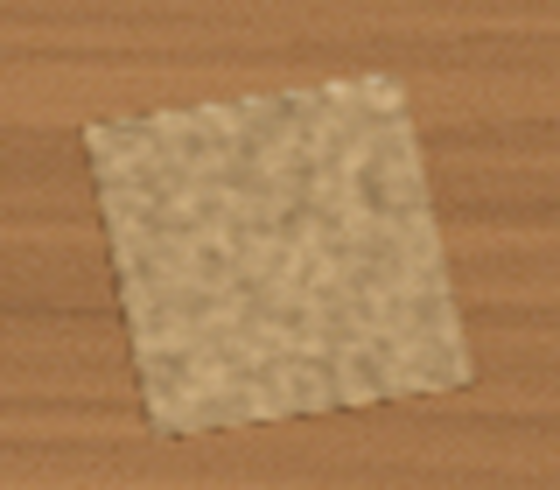

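The crops confirm both: the chosen cup is clearly longer than wide, with its closed base (grey face, top-crop 265,318) toward the robot. The square mat is cork, with corners in the crop at about (88,125), (403,80), (470,383) and (160,437). Next I fit both poses.

```bash
cat > h.py <<'E'
import numpy as np
from plant import ctrl
from scipy.optimize import least_squares
from scipy.spatial.transform import Rotation as R
C={n:ctrl.get_calibration(n) for n in("top","side")}
def proj(n,P):
    P=np.atleast_2d(P);T=C[n]["camera_from_world"];q=(P@T[:3,:3].T+T[:3,3])@C[n]["camera_matrix"].T
    return q[:,:2]/q[:,2:]
def ray(n,uv,z):
    T=C[n]["camera_from_world"];d=T[:3,:3].T@np.linalg.solve(C[n]["camera_matrix"],[*uv,1.]);o=-T[:3,:3].T@T[:3,3]
    return o+d*(z-o[2])/d[2]
def unc(p,f,u0,v0): return (np.array(p,float)+.5)/f-.5+[u0,v0]
E
python3 - <<'E'
from h import *
tc=unc([(213,100),(350,108),(333,308),(192,303)],8,205,135)  # far-left,far-right,near-right,near-left
sc=unc([(108,105),(292,66),(330,155),(150,192)],8,240,165)
for n,c in(("top",tc),("side",sc)): 
    w=np.array([ray(n,p,.046) for p in c]);print(n,w.round(4).tolist(),w.mean(0).round(4),[np.linalg.norm(w[i]-w[i-1]).round(4) for i in range(4)])
# cup frame corners: x fwd, y left
K=np.array([(35,23),(35,-23),(-35,-23),(-35,23)])/1e3
def W(p,K,z):
    c,s=np.cos(p[2]),np.sin(p[2]);return np.c_[p[0]+c*K[:,0]-s*K[:,1],p[1]+s*K[:,0]+c*K[:,1],np.full(len(K),z)]
so=[3,0,1,2]  # placeholder order check below
def f(p,w=("top","side")):
    r=[]
    if "top" in w:r.append(proj("top",W(p,K,.046))-tc)
    if "side" in w:r.append(proj("side",W(p,K[[3,0,1,2]],.046))-sc)
    return np.concatenate(r).ravel()
for w in(("top",),("side",),("top","side")):
    s=least_squares(f,[.48,.04,0],args=(w,));print(w,s.x.round(4),np.abs(s.fun).max())
m=unc([(88,125),(403,80),(470,383),(160,437)],7,335,130)
w=np.array([ray("top",p,.006) for p in m]);print("mat",w.mean(0),np.degrees(np.arctan2(*(w[0]-w[3])[1::-1])),[np.linalg.norm(w[i]-w[i-1]).round(4) for i in range(4)])
print("mat side",ray("side",(330,299),.006))
print("tumbler",ray("top",(305,153),.085),ray("top",(303,161),.006),"short",ray("top",(147,152),.046),"blk",ray("top",(202,191),.046))
r=R.from_quat(ctrl.get_state()["tcp_rot"]).as_matrix();print(r.round(3),ctrl.tip_extent)
E
```

```text
top [[0.6125, 0.0757, 0.046], [0.6107, 0.0293, 0.046], [0.5414, 0.0332, 0.046], [0.5421, 0.0804, 0.046]] [0.5767 0.0546 0.046 ] [np.float64(0.0705), np.float64(0.0465), np.float64(0.0693), np.float64(0.0472)]
side [[0.5443, 0.0802, 0.046], [0.6137, 0.0731, 0.046], [0.6084, 0.0275, 0.046], [0.5424, 0.0352, 0.046]] [0.5772 0.054  0.046 ] [np.float64(0.045), np.float64(0.0697), np.float64(0.0459), np.float64(0.0665)]
('top',) [ 0.5767  0.0547 -0.0507] 0.37900055281753
('side',) [ 0.5773  0.054  -0.0923] 0.5942100576012876
('top', 'side') [ 0.577   0.0544 -0.0664] 0.5799705024483899
mat [ 0.57789636 -0.3234822   0.006     ] 11.629155408984154 [np.float64(0.1293), np.float64(0.1294), np.float64(0.1258), np.float64(0.1256)]
mat side [ 0.58088461 -0.32645007  0.006     ]
tumbler [ 0.58967601 -0.11945237  0.085     ] [ 0.58778977 -0.12342634  0.006     ] short [0.59377305 0.30265022 0.046     ] blk [0.49031    0.14910008 0.046     ]
[[-0.001 -0.959  0.282]
 [-0.002  0.282  0.959]
 [-1.     0.    -0.002]] 0.014
```

Emit:
move_arm(
  commands=[0, 0, 0, -0.9, 0, 0, 0, -0.9, 0, 0, 0, -0.78, 0, -0.7, -1, 0, 0, -0.7, -1, 0, 0, -0.7, -1, 0, 0, -0.7, -1, 0, 0, -0.7, -1, 0, 0, -0.7, -1, 0, 0, -0.7, -1, 0, 0, -0.7, -1, 0, 0, -0.7, -1, 0, 0, -0.7, -1, 0, 0, -0.7, -1, 0, 0, -0.7, -1, 0, 0, -0.7, -1, 0, 0, -0.7, -1, 0, 0, -0.7, -1, 0, 0, -0.7, -1, 0, 0, -0.7, -1, 0],
  jaw=85,
  force=25,
)

```text
time: 2.6
eef_pos: [0.4615, 0.2044, 0.2448]
tcp_rot: [-0.484, 0.515, 0.485, 0.515]
contact_force: [0.2, 0.3, -0.5]
opening: 0.996
```

```bash
cat >> h.py <<'E'
def to(x,y,z,head=None):
    s=ctrl.get_state();r=R.from_quat(s["tcp_rot"]).as_matrix()
    h=np.degrees(np.arctan2(r[1,2],r[0,2]))
    print("t",s["time"],"pos",s["eef_pos"].round(4),"zhead",h.round(2),"open",round(s["opening"],3),"F",s["contact_force"].round(1),"down",r[:,0].round(3))
    print("shift units",(r.T@(np.array([x,y,z])-s["eef_pos"])/.025).round(2), "turn",None if head is None else round((h-head)/5,2))
E
python3 -c "
from h import *
to(.554,.0558,.15,86.5)"
```

```text
t 2.6 pos [0.4615 0.2044 0.2448] zhead 86.52 open 0.996 F [ 0.2  0.3 -0.5] down [-0.001 -0.    -1.   ]
shift units [ 3.79 -4.06 -5.71] turn 0.0
```

Emit:
move_arm(
  commands=[0, -0.67, -0.95, 0, 0, -0.67, -0.95, 0, 0, -0.67, -0.95, 0, 0, -0.67, -0.95, 0, 0, -0.67, -0.95, 0, 0, -0.67, -0.95, 0, 0.9, 0, 0, 0, 0.9, 0, 0, 0, 0.9, 0, 0, 0, 0.9, 0, 0, 0, 0, 0, 0, 0, 0, 0, 0, 0],
)

```text
time: 4.1
eef_pos: [0.5535, 0.057, 0.156]
tcp_rot: [-0.485, 0.515, 0.484, 0.515]
contact_force: [0.0, -0.5, 0.8]
opening: 0.997
```

```bash
python3 -c "
from h import *
import cv2
to(.554,.0558,.019,86.5)
for n in ('top','side'):
    im=ctrl.read_camera(n)[:,:,::-1]; u,v=proj(n,[.57,.055,.05])[0].astype(int)
    cv2.imwrite(f'pics/{n}1.png',cv2.resize(im[max(v-55,0):v+55,u-70:u+70],None,fx=5,fy=5))
"
```

```text
t 4.1 pos [0.5535 0.057  0.156 ] zhead 86.53 open 0.997 F [ 0.  -0.5  0.8] down [ 0.001 -0.    -1.   ]
shift units [ 5.48 -0.02 -0.05] turn 0.01
```

View pics/side1.png

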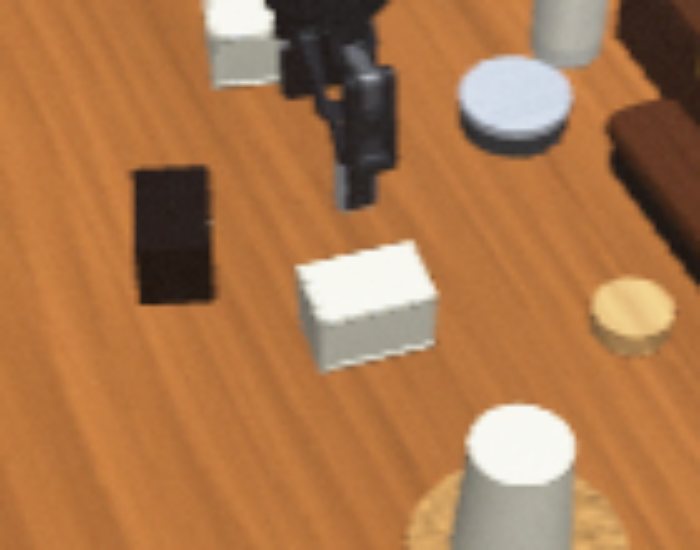

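View pics/top1.png

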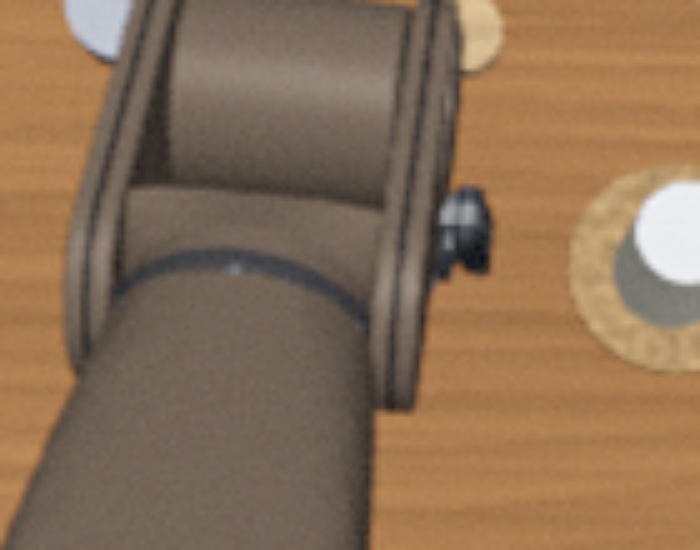

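Emit:
move_arm(
  commands=[0.9, 0, 0, 0, 0.9, 0, 0, 0, 0.9, 0, 0, 0, 0.9, 0, 0, 0, 0.8, 0, 0, 0, 0.6, 0, 0, 0, 0.4, 0, 0, 0, 0, 0, 0, 0, 0, 0, 0, 0],
)

```text
time: 5.32
eef_pos: [0.5538, 0.057, 0.0211]
tcp_rot: [-0.485, 0.515, 0.484, 0.515]
contact_force: [0.1, -0.0, 0.1]
opening: 0.998
```

```bash
cat >> h.py <<'E'
def snap(n,name,c,f=5):
    import cv2
    im=ctrl.read_camera(n)[:,:,::-1]; u,v=proj(n,c)[0].astype(int);u0,v0=max(u-70,0),max(v-55,0)
    cv2.imwrite(f'pics/{name}.png',cv2.resize(im[v0:v+55,u0:u+70],None,fx=f,fy=f,interpolation=cv2.INTER_CUBIC));print(name,"offset",u0,v0)
E
python3 -c "
from h import *
to(.554,.0558,.019,86.5);snap('side','side2',[.57,.055,.05])
"
```

```text
t 5.325 pos [0.5538 0.057  0.0211] zhead 86.52 open 0.998 F [ 0.1 -0.   0.1] down [ 0.001 -0.    -1.   ]
shift units [ 0.08 -0.01 -0.05] turn 0.0
side2 offset 194 125
```

View pics/side2.png

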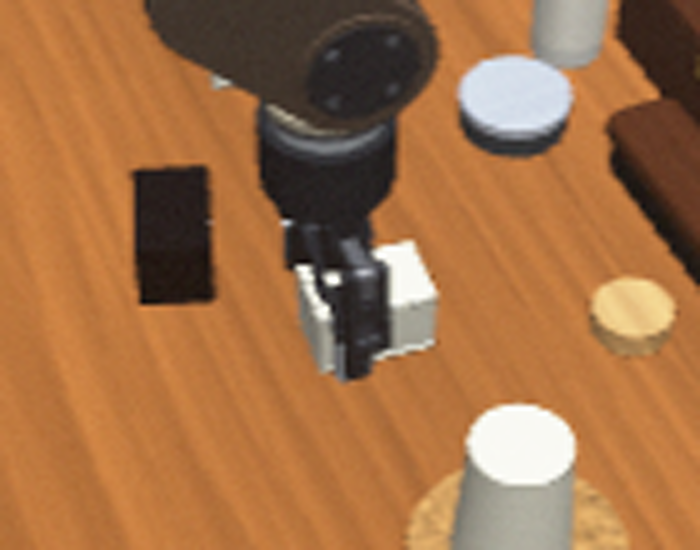

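The open fingers straddle the cup near its base: the near finger is at (350,340), and the base edge is to its left at (315,330). Closing gently with 20 N.

Emit:
move_arm(
  commands=[0, 0, 0, 0, 0, 0, 0, 0, 0, 0, 0, 0, 0, 0, 0, 0, 0, 0, 0, 0, 0, 0, 0, 0, 0, 0, 0, 0],
  jaw=40,
  force=20,
)

```text
time: 6.25
eef_pos: [0.5535, 0.0569, 0.0208]
tcp_rot: [-0.485, 0.515, 0.484, 0.515]
contact_force: [-1.0, -0.8, 5.5]
opening: 0.542
```

```bash
python3 -c "
from h import *
to(.554,.0558,.019,86.5);snap('side','side3',[.57,.055,.05])
"
```

```text
t 6.25 pos [0.5535 0.0569 0.0208] zhead 86.53 open 0.542 F [-1.  -0.8  5.5] down [ 0.001 -0.    -1.   ]
shift units [ 0.07 -0.02 -0.04] turn 0.01
side3 offset 194 125
```

View pics/side3.png

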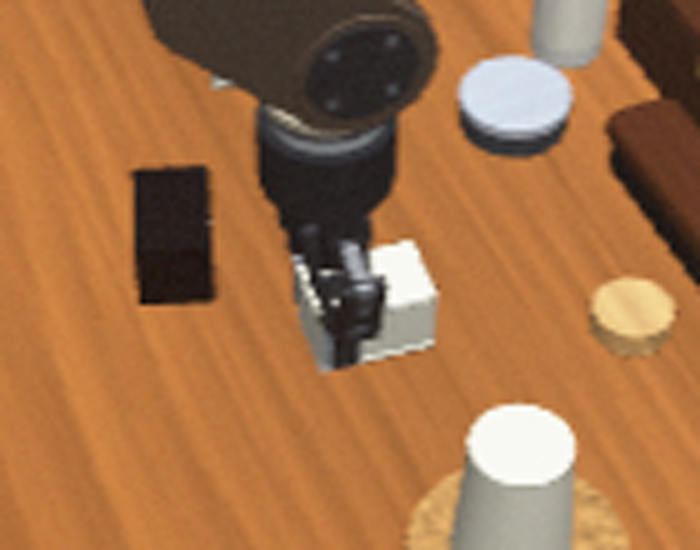

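Emit:
move_arm(
  commands=[-0.18, -0.09, 0, 0, -0.17, -0.1, 0, 0, -0.16, -0.12, 0, 0, -0.16, -0.12, 0, 0, -0.14, -0.14, 0, 0, -0.13, -0.15, 0, 0, -0.11, -0.16, 0, 0, -0.11, -0.17, 0, 0, -0.09, -0.18, 0, 0, -0.08, -0.18, 0, 0],
)

```text
time: 7.55
eef_pos: [0.5886, 0.0549, 0.0537]
tcp_rot: [-0.485, 0.515, 0.485, 0.515]
contact_force: [-0.4, 0.4, -2.1]
opening: 0.538
```

```bash
python3 -c "
from h import *
to(.554,.0558,.019,86.5);snap('side','side4',[.59,.055,.05])
"
```

```text
t 7.55 pos [0.5886 0.0549 0.0537] zhead 86.53 open 0.538 F [-0.4  0.4 -2.1] down [-0.  0. -1.]
shift units [ 1.39  1.39 -0.05] turn 0.01
side4 offset 201 123
```

View pics/side4.png

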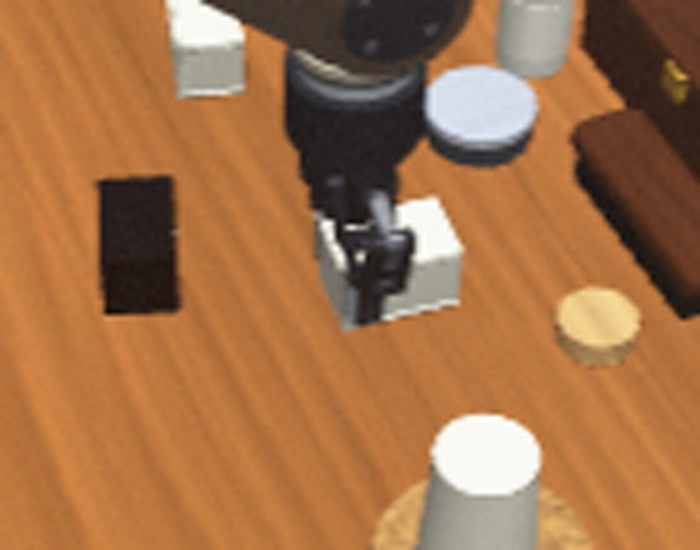

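The grip held rigidly, so the cup came up still level and did not pivot. In the crop its top face is at (430,230), lifted about 33 mm. The counter can't turn it the right way, so gravity has to. I'll raise it just past its swing radius, then ease the jaw setpoint toward the cup's width in small steps until the mouth end swings down between the pads.

Emit:
move_arm(
  commands=[-0.2, 0, 0, 0, -0.2, 0, 0, 0, 0, 0, 0, 0, 0, 0, 0, 0],
  jaw=45,
)

```text
time: 8.1
eef_pos: [0.5882, 0.0549, 0.0636]
tcp_rot: [-0.485, 0.515, 0.485, 0.515]
contact_force: [0.7, -0.6, -1.9]
opening: 0.537
```

Emit:
move_arm(
  commands=[0, 0, 0, 0, 0, 0, 0, 0],
  jaw=45.6,
)

```text
time: 8.35
eef_pos: [0.5881, 0.0549, 0.0634]
tcp_rot: [-0.485, 0.515, 0.485, 0.515]
contact_force: [0.4, -0.3, -1.5]
opening: 0.538
```

```bash
python3 -c "
from h import *
to(.554,.0558,.019,86.5);snap('side','side5',[.59,.055,.05])
"
```

```text
t 8.35 pos [0.5881 0.0549 0.0634] zhead 86.53 open 0.538 F [ 0.4 -0.3 -1.5] down [-0.  0. -1.]
shift units [ 1.78  1.36 -0.05] turn 0.01
side5 offset 201 123
```

View pics/side5.png

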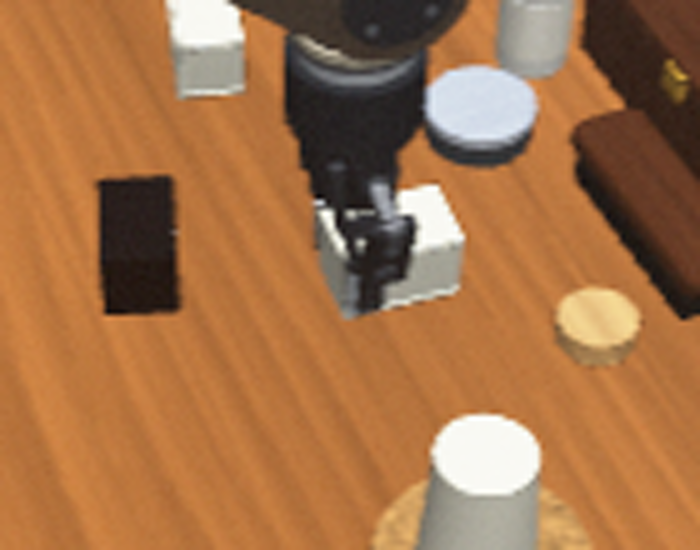

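The cup is still level at (430,230). I'll keep easing.

Emit:
move_arm(
  commands=[0, 0, 0, 0, 0, 0, 0, 0],
  jaw=45.9,
)

```text
time: 8.65
eef_pos: [0.5883, 0.0549, 0.0635]
tcp_rot: [-0.485, 0.515, 0.485, 0.515]
contact_force: [0.1, 0.6, -1.1]
opening: 0.534
```

```bash
python3 -c "
from h import *
to(.554,.0558,.019,86.5);snap('side','side6',[.59,.055,.05])
"
```

```text
t 8.65 pos [0.5883 0.0549 0.0635] zhead 86.53 open 0.534 F [ 0.1  0.6 -1.1] down [-0.  0. -1.]
shift units [ 1.78  1.37 -0.05] turn 0.01
side6 offset 201 123
```

View pics/side6.png

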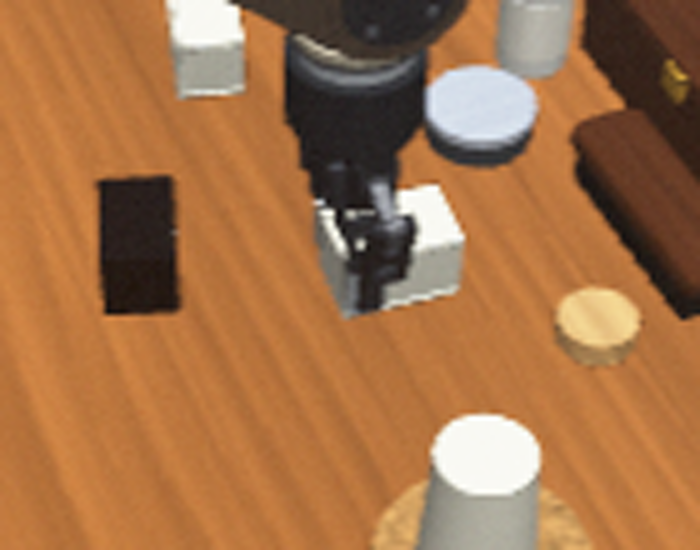

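Emit:
move_arm(
  commands=[0, 0, 0, 0, 0, 0, 0, 0],
  jaw=46.1,
)

```text
time: 8.95
eef_pos: [0.5883, 0.0549, 0.0636]
tcp_rot: [-0.485, 0.515, 0.485, 0.515]
contact_force: [0.7, 0.4, -1.0]
opening: 0.538
```

```bash
python3 -c "
from h import *
to(.554,.0558,.019,86.5);snap('side','side7',[.59,.055,.05])
"
```

```text
t 8.95 pos [0.5883 0.0549 0.0636] zhead 86.53 open 0.538 F [ 0.7  0.4 -1. ] down [ 0.  0. -1.]
shift units [ 1.78  1.37 -0.05] turn 0.01
side7 offset 201 123
```

View pics/side7.png

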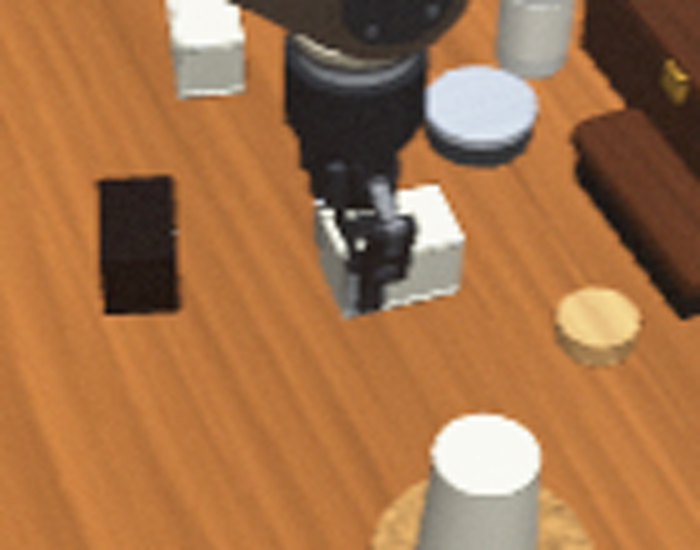

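Emit:
move_arm(
  commands=[0, 0, 0, 0],
  jaw=46.3,
)

```text
time: 9.12
eef_pos: [0.5883, 0.0549, 0.0636]
tcp_rot: [-0.485, 0.515, 0.485, 0.515]
contact_force: [0.7, 0.3, -2.4]
opening: 0.54
```

```bash
python3 -c "
from h import *
to(.554,.0558,.019,86.5);snap('side','side8',[.59,.055,.05])
"
```

```text
t 9.125 pos [0.5883 0.0549 0.0636] zhead 86.52 open 0.54 F [ 0.7  0.3 -2.4] down [ 0. -0. -1.]
shift units [ 1.78  1.37 -0.05] turn 0.0
side8 offset 201 123
```

View pics/side8.png

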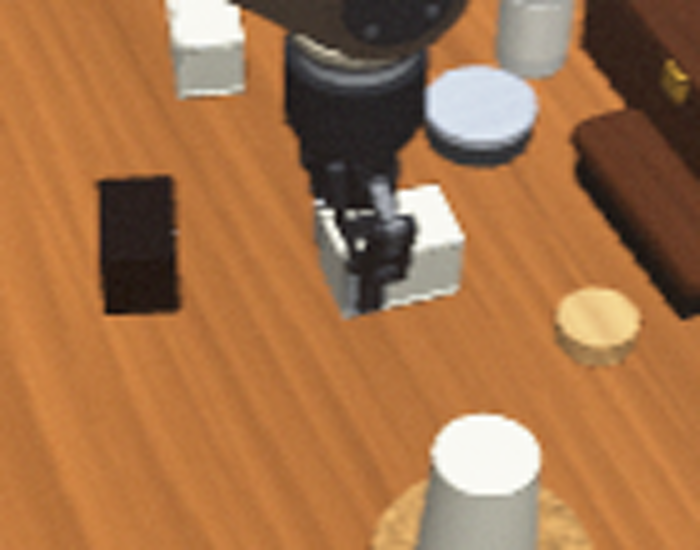

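No change yet. I'll keep stepping and compare each crop with this one.

```bash
cat >> h.py <<'E'
def step(name,ref,c=[.59,.055,.05]):
    import cv2
    to(.554,.0558,.019,86.5);snap('side',name,c)
    d=cv2.absdiff(cv2.imread(f'pics/{name}.png'),cv2.imread(f'pics/{ref}.png'));print("diff px",(d.max(2)>60).sum())
E
python3 -c "
import cv2
d=cv2.absdiff(cv2.imread('pics/side8.png'),cv2.imread('pics/side7.png'));print((d.max(2)>60).sum())"
```

```text
0
```

Emit:
move_arm(
  commands=[0, 0, 0, 0],
  jaw=46.5,
)

```text
time: 9.3
eef_pos: [0.5887, 0.0549, 0.064]
tcp_rot: [-0.485, 0.515, 0.484, 0.515]
contact_force: [0.3, -0.9, -0.5]
opening: 0.546
```

```bash
python3 -c "
from h import *
step('side9','side8')"
```

```text
t 9.3 pos [0.5887 0.0549 0.064 ] zhead 86.52 open 0.546 F [ 0.3 -0.9 -0.5] down [ 0.001 -0.    -1.   ]
shift units [ 1.8   1.39 -0.05] turn 0.0
side9 offset 201 123
diff px 12660
```

View pics/side9.png

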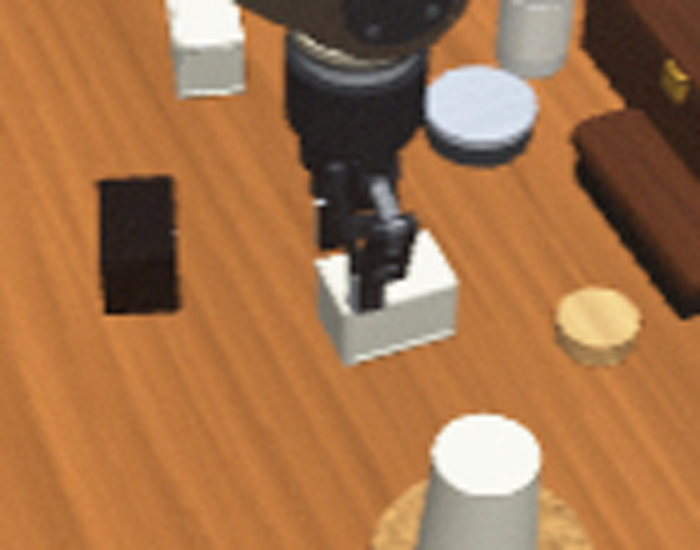

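The cup slipped out and fell flat back to the counter. In the crop its top-face corners are near (315,265), (425,232), (457,285) and (345,320). It is still on its side and undamaged, so gravity pivoting doesn't work.

New plan: pinch only a small patch at the top corner of the mouth end, then push forward and down along an arc about the lower mouth edge. Counter friction there should tip the cup mouth-down past balance (57°). First I clear away and measure again.

Emit:
move_arm(
  commands=[-0.5, 0, 0, 0, -1, 0, 0, 0, -1, 0, 0.8, 0, 0, 0, 1, 0, 0, 0, 1, 0, 0, 0, 1, 0, 0, 0, 0, 0],
  jaw=70,
)

```text
time: 10.22
eef_pos: [0.5945, 0.1511, 0.1273]
tcp_rot: [-0.486, 0.514, 0.485, 0.515]
contact_force: [0.3, 0.7, -0.6]
opening: 0.817
```

```bash
python3 -c "
from h import *
to(.6,.0558,.05,86.5)
snap('side','s10',[.59,.055,.03],5);snap('top','t10',[.59,.055,.03],5)"
```

```text
t 10.225 pos [0.5945 0.1511 0.1273] zhead 86.66 open 0.817 F [ 0.3  0.7 -0.6] down [ 0.002  0.    -1.   ]
shift units [ 3.09 -0.44 -3.79] turn 0.03
s10 offset 200 128
t10 offset 168 101
```

View pics/s10.png

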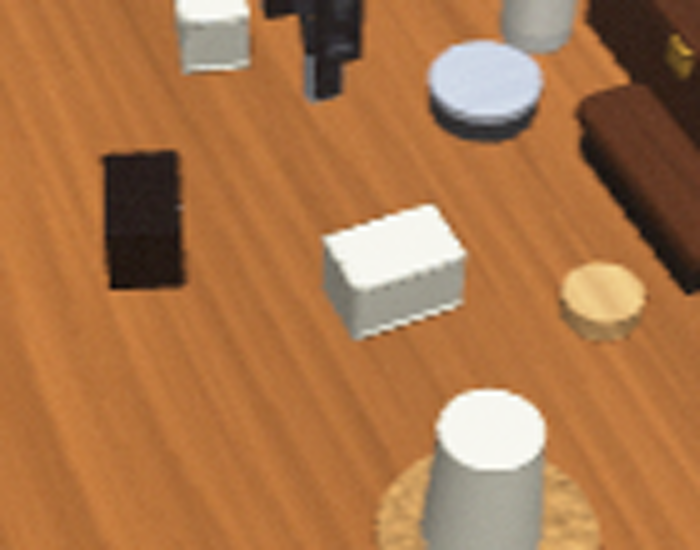

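View pics/t10.png

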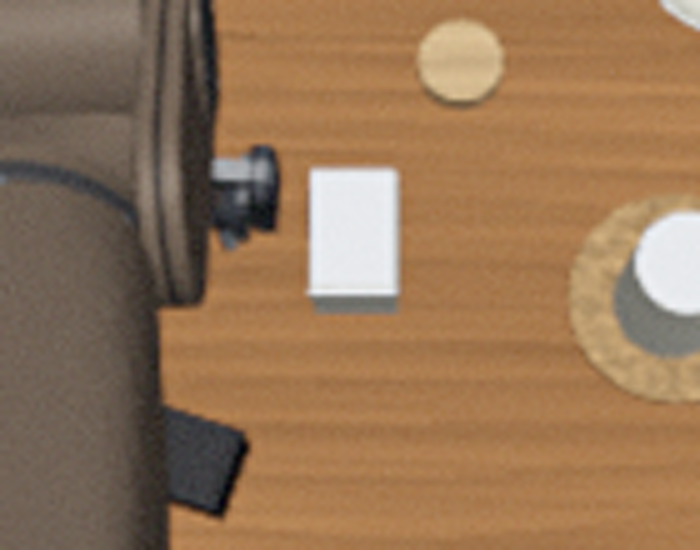

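Both views are clear now. In the top crop the top-face corners are (310,169), (396,169), (398,295) and (308,292). In the side crop they are (325,238), (432,206), (465,252) and (355,290).

```bash
cat >> h.py <<'E'
K=np.array([(35,23),(35,-23),(-35,-23),(-35,23)])/1e3
def fitlying(tc,sc,p0):
    def W(p):
        c,s=np.cos(p[2]),np.sin(p[2]);return np.c_[p[0]+c*K[:,0]-s*K[:,1],p[1]+s*K[:,0]+c*K[:,1],np.full(4,.046)]
    for w in("t","s","ts"):
        f=lambda p:np.concatenate([(proj("top",W(p))-tc).ravel()]*('t' in w)+[(proj("side",W(p)[[3,0,1,2]])-sc).ravel()]*('s' in w))
        s=least_squares(f,p0);print(w,s.x.round(4),np.abs(s.fun).max().round(2))
    return s.x
E
python3 -c "
from h import *
p=fitlying(unc([(310,169),(396,169),(398,295),(308,292)],5,168,101),unc([(325,238),(432,206),(465,252),(355,290)],5,200,128),[.59,.055,0])
h=90+np.degrees(p[2]);d=.032
to(p[0]+d*np.cos(p[2]),p[1]+d*np.sin(p[2]),.046,h)"
```

```text
t [0.6137 0.0568 0.0228] 0.56
s [0.6137 0.0557 0.0221] 0.61
ts [0.6137 0.0564 0.0226] 0.76
t 10.325 pos [0.5943 0.1496 0.1268] zhead 86.56 open 0.817 F [-0.6 -0.2  0.6] down [ 0.001 -0.    -1.   ]
shift units [ 3.24 -2.27 -3.57] turn -0.95
```

Emit:
move_arm(
  commands=[0, 0, 0, -0.95, 0, -0.5, -0.95, 0, 0, -0.5, -0.95, 0, 0, -0.5, -0.95, 0, 0, -0.47, -0.9, 0, 0, 0, 0, 0, 0.8, 0, 0, 0, 0.8, 0, 0, 0, 0.8, 0, 0, 0, 0.84, 0, 0, 0, 0, 0, 0, 0, 0, 0, 0, 0],
)

```text
time: 11.82
eef_pos: [0.6458, 0.0572, 0.0453]
tcp_rot: [0.506, -0.494, -0.505, -0.495]
contact_force: [0.5, -0.8, 0.8]
opening: 0.815
```

```bash
python3 -c "
from h import *
to(.6457,.0571,.046,91.3)
snap('side','s11',[.61,.055,.03],5)"
```

```text
t 11.825 pos [0.6458 0.0572 0.0453] zhead 91.28 open 0.815 F [ 0.5 -0.8  0.8] down [ 0.001 -0.    -1.   ]
shift units [-0.03  0.01 -0.  ] turn -0.0
s11 offset 207 126
```

View pics/s11.png

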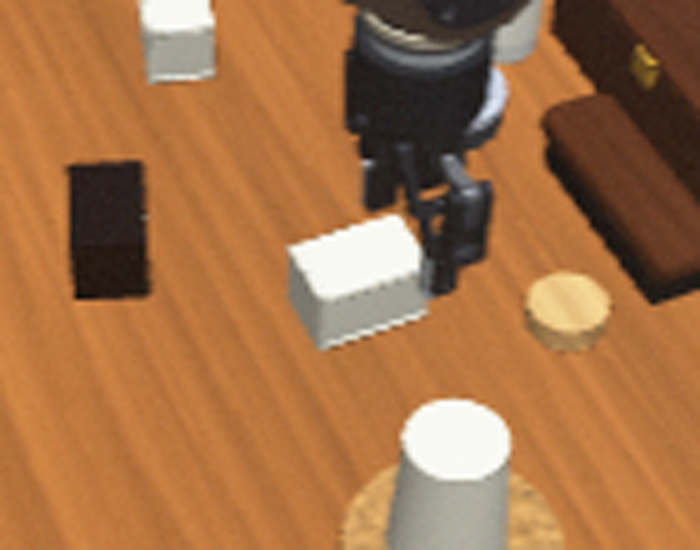

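The pads straddle the mouth end: the finger is at (445,265), and the mouth edge is at (425,255). The small wooden disc at (567,310) is close to the tipping path, so after gripping I'll carry the cup 50 mm back first.

Emit:
move_arm(
  commands=[0, 0, 0, 0, 0, 0, 0, 0, 0, 0, 0, 0, 0, 0, 0, 0, 0, 0, 0, 0],
  jaw=40,
)

```text
time: 12.5
eef_pos: [0.6464, 0.057, 0.0464]
tcp_rot: [0.506, -0.494, -0.505, -0.495]
contact_force: [0.2, 0.3, 6.0]
opening: 0.531
```

Emit:
move_arm(
  commands=[-0.25, 0, 0, 0, -0.25, 0, 0, 0, 0, 0.4, 0, 0, 0, 0.4, 0, 0, 0, 0.4, 0, 0, 0, 0.4, 0, 0, 0, 0.4, 0, 0, 0, 0, 0, 0],
)

```text
time: 13.5
eef_pos: [0.5945, 0.056, 0.0574]
tcp_rot: [-0.505, 0.495, 0.506, 0.494]
contact_force: [0.1, 0.7, -1.7]
opening: 0.534
```

```bash
python3 -c "
from h import *
to(.5957,.0561,.046,91.3)
snap('side','s12',[.59,.055,.03],5)"
```

```text
t 13.5 pos [0.5945 0.056  0.0574] zhead 91.27 open 0.534 F [ 0.1  0.7 -1.7] down [-0.001  0.    -1.   ]
shift units [ 0.46 -0.05  0.  ] turn -0.01
s12 offset 200 128
```

View pics/s12.png

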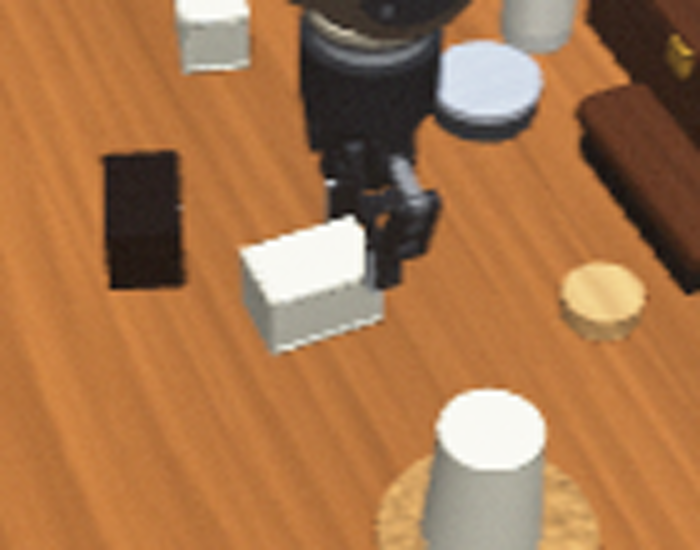

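Emit:
move_arm(
  commands=[0.2, 0, 0, 0, 0.26, 0, 0, 0, 0.08, 0, 0, 0, 0.04, -0.14, 0, 0, 0.02, -0.14, 0, 0, 0.02, -0.14, 0, 0, 0.03, -0.14, 0, 0, 0.05, -0.13, 0, 0, 0.06, -0.13, 0, 0],
)

```text
time: 14.68
eef_pos: [0.6177, 0.0563, 0.0412]
tcp_rot: [0.506, -0.494, -0.505, -0.495]
contact_force: [-1.6, -0.2, 8.6]
opening: 0.531
```

```bash
python3 -c "
from h import *
to(.5957,.0561,.046,91.3)
snap('side','s13',[.59,.055,.03],5)"
```

```text
t 14.675 pos [0.6177 0.0563 0.0412] zhead 91.28 open 0.531 F [-1.6 -0.2  8.6] down [ 0.002 -0.    -1.   ]
shift units [-0.19  0.88  0.01] turn -0.0
s13 offset 200 128
```

View pics/s13.png

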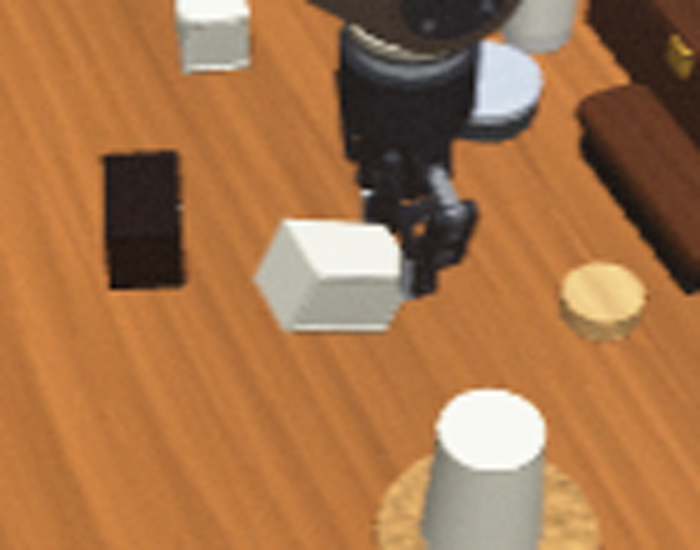

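It works: the base has risen (base face at (285,275)), and the cup is tilted about 25–30° about its mouth edge. I'll continue the arc.

Emit:
move_arm(
  commands=[0.07, -0.12, 0, 0, 0.07, -0.12, 0, 0, 0.09, -0.11, 0, 0, 0.09, -0.11, 0, 0, 0.08, -0.07, 0, 0, 0.07, -0.07, 0, 0, 0, 0, 0, 0],
)

```text
time: 15.6
eef_pos: [0.6343, 0.0566, 0.0297]
tcp_rot: [0.507, -0.493, -0.504, -0.496]
contact_force: [1.7, -0.5, 8.3]
opening: 0.529
```

```bash
python3 -c "
from h import *
to(.5957,.0561,.046,91.3)
snap('side','s14',[.59,.055,.03],5)"
```

```text
t 15.6 pos [0.6343 0.0566 0.0297] zhead 91.26 open 0.529 F [ 1.7 -0.5  8.3] down [ 0.007 -0.    -1.   ]
shift units [-0.66  1.54  0.01] turn -0.01
s14 offset 200 128
```

View pics/s14.png

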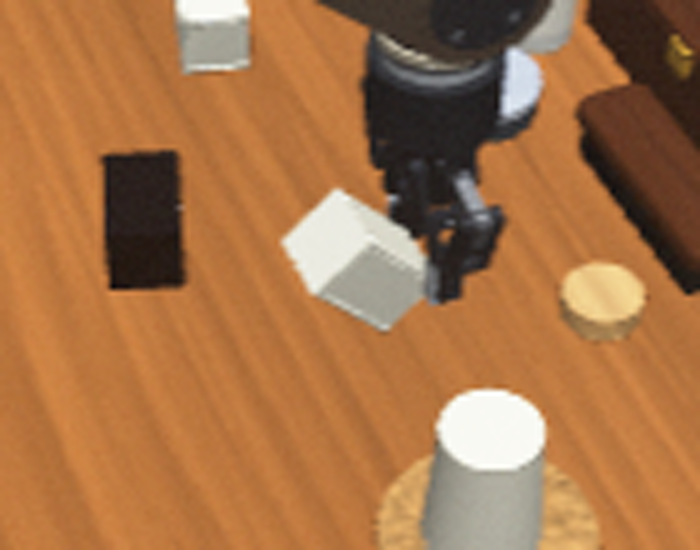

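```bash
cat >> h.py <<'E'
def tilt(px,y0,yaw=.0226):
    # px: right-face mouthbottom,mouthtop,basebottom,basetop
    L=np.array([(35,-23),(35,23),(-35,-23),(-35,23)])/1e3
    def W(p):
        c,s=np.cos(p[2]),np.sin(p[2]);x=c*L[:,0]+s*L[:,1];z=-s*L[:,0]+c*L[:,1]+p[1];l=-.023
        return np.c_[p[0]+x*np.cos(yaw)-l*np.sin(yaw),y0+x*np.sin(yaw)+l*np.cos(yaw),z]
    s=least_squares(lambda p:(proj("side",W(p))-px).ravel(),[.6,.04,.7]);print("tilt deg",np.degrees(s.x[2]).round(1),s.x.round(4),np.abs(s.fun).max().round(2));print((W(s.x)*1e3).round(0).tolist())
E
python3 -c "
from h import *
tilt(unc([(385,330),(430,268),(318,293),(368,240)],5,200,128),.056)"
```

```text
tilt deg 47.0 [0.5917 0.0456 0.8199] 1.9
[[599.0, 33.0, 4.0], [633.0, 34.0, 36.0], [552.0, 32.0, 55.0], [585.0, 33.0, 87.0]]
```

Tilt is about 47°. The base's top corner (z ≈ 85) is getting close under the gripper body (z ≈ 89), so I'll go mostly forward with little descent.

Emit:
move_arm(
  commands=[0.05, -0.1, 0, 0, 0.05, -0.1, 0, 0, 0.02, -0.1, 0, 0, 0.02, -0.1, 0, 0, 0, 0, 0, 0],
)

```text
time: 16.27
eef_pos: [0.6407, 0.0569, 0.023]
tcp_rot: [-0.505, 0.495, 0.506, 0.494]
contact_force: [-1.6, -1.4, 4.6]
opening: 0.532
```

```bash
python3 -c "
from h import *
to(.5957,.0561,.046,91.3)
snap('side','s15',[.59,.055,.03],5)"
```

```text
t 16.275 pos [0.6407 0.0569 0.023 ] zhead 91.28 open 0.532 F [-1.6 -1.4  4.6] down [-0.001 -0.    -1.   ]
shift units [-0.92  1.8   0.01] turn -0.0
s15 offset 200 128
```

View pics/s15.png

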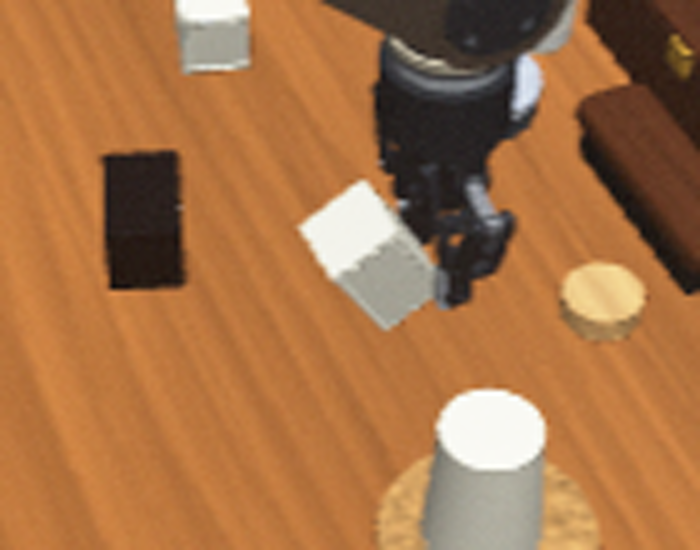

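```bash
python3 -c "
from h import *
tilt(unc([(387,330),(436,282),(333,278),(390,230)],5,200,128),.056)"; python3 -c "
import cv2
a=cv2.imread('pics/s15.png')[150:360,260:540];cv2.imwrite('pics/s15b.png',cv2.resize(a,None,fx=2.5,fy=2.5))"
```

```text
tilt deg 58.8 [0.5986 0.045  1.0259] 1.82
[[598.0, 33.0, 3.0], [637.0, 34.0, 27.0], [561.0, 32.0, 63.0], [601.0, 33.0, 87.0]]
```

View pics/s15b.png

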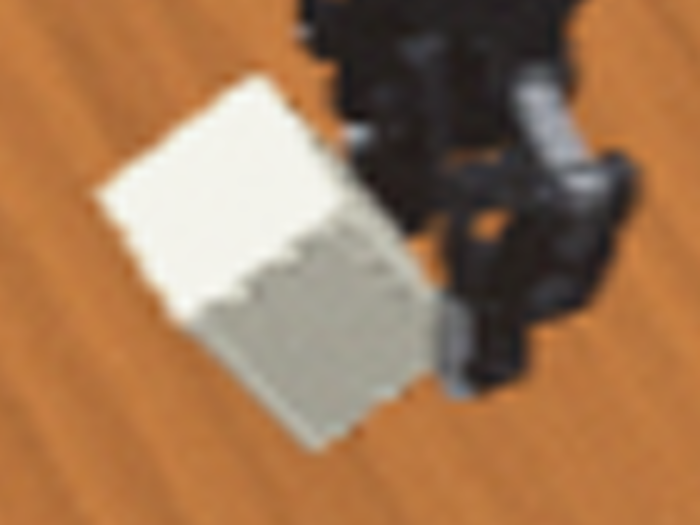

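```bash
python3 -c "
from h import *
tilt(unc([(387,330),(440,293),(334,277),(399,230)],5,200,128),.056)"
```

```text
tilt deg 62.7 [0.6008 0.042  1.0943] 1.21
[[597.0, 33.0, 0.0], [638.0, 34.0, 21.0], [565.0, 32.0, 63.0], [606.0, 33.0, 84.0]]
```

Tilt is about 62°, past the 57° balance point. One small push more, then I open the jaw so the cup settles onto its mouth.

Emit:
move_arm(
  commands=[0.04, -0.1, 0, 0, 0.02, -0.1, 0, 0, 0, 0, 0, 0],
)

```text
time: 16.7
eef_pos: [0.6457, 0.0573, 0.0214]
tcp_rot: [-0.505, 0.495, 0.506, 0.494]
contact_force: [-3.1, 0.7, 2.5]
opening: 0.531
```

Emit:
move_arm(
  commands=[0, 0, 0, 0, 0, 0, 0, 0, 0, 0, 0, 0, 0, 0, 0, 0],
  jaw=62,
)

```text
time: 17.2
eef_pos: [0.6461, 0.0571, 0.0219]
tcp_rot: [0.506, -0.494, -0.505, -0.495]
contact_force: [-0.3, 0.3, 0.5]
opening: 0.728
```

```bash
python3 -c "
from h import *
to(.5957,.0561,.046,91.3)
snap('side','s16',[.59,.055,.03],5)"
```

```text
t 17.2 pos [0.6461 0.0571 0.0219] zhead 91.27 open 0.728 F [-0.3  0.3  0.5] down [ 0.001  0.    -1.   ]
shift units [-0.97  2.01  0.  ] turn -0.01
s16 offset 200 128
```

View pics/s16.png

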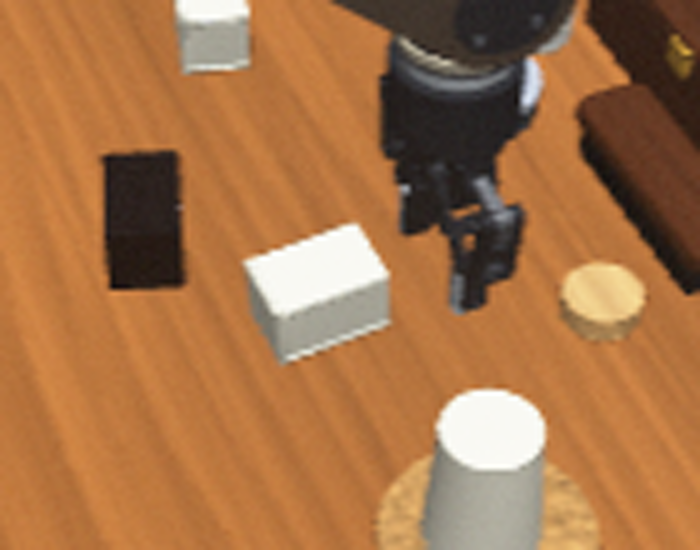

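The cup fell back onto its side. The thick base shifts its centre of mass, so true balance is about 59–60°, and the opening pads probably tugged it as well. I'll repeat with a shallower pinch, about 5 mm higher, which leaves room under the gripper body to reach 70° or more. In the crop the cup's top-face corners are (245,262), (358,225), (388,272) and (280,308).

```bash
python3 -c "
from h import *
sc=unc([(245,262),(358,225),(389,272),(280,308)],5,200,128)
p=fitlying(np.zeros((4,2)),sc,[.57,.055,0]) if 0 else None
def W(p):
    c,s=np.cos(p[2]),np.sin(p[2]);return np.c_[p[0]+c*K[:,0]-s*K[:,1],p[1]+s*K[:,0]+c*K[:,1],np.full(4,.046)]
s=least_squares(lambda p:(proj('side',W(p)[[3,0,1,2]])-sc).ravel(),[.57,.055,0]);p=s.x;print(p,abs(s.fun).max())
d=.030;to(p[0]+d*np.cos(p[2]),p[1]+d*np.sin(p[2]),.051,90+np.degrees(p[2]))"
```

```text
[0.56674705 0.05750927 0.04566291] 0.8606452147846255
t 17.25 pos [0.646  0.0571 0.0218] zhead 91.27 open 0.726 F [0.8 0.6 0.5] down [ 0. -0. -1.]
shift units [-1.17  1.97  0.11] turn -0.27
```

Emit:
move_arm(
  commands=[-0.6, 0, 0, 0, -0.57, 0, 0, 0, 0, 0.5, 0, -0.15, 0, 0.5, 0, 0, 0, 0.5, 0.05, 0, 0, 0.45, 0, 0, 0, 0, 0, 0, 0, 0, 0, 0],
)

```text
time: 18.25
eef_pos: [0.5974, 0.0568, 0.0512]
tcp_rot: [0.509, -0.491, -0.509, -0.491]
contact_force: [0.8, -0.1, -0.1]
opening: 0.724
```

```bash
python3 -c "
from h import *
to(.5967,.0582,.051,92)
snap('side','s17',[.59,.055,.03],5)"
```

```text
t 18.25 pos [0.5974 0.0568 0.0512] zhead 92.02 open 0.724 F [ 0.8 -0.1 -0.1] down [ 0.001 -0.    -1.   ]
shift units [0.01 0.03 0.06] turn 0.0
s17 offset 200 128
```

View pics/s17.png

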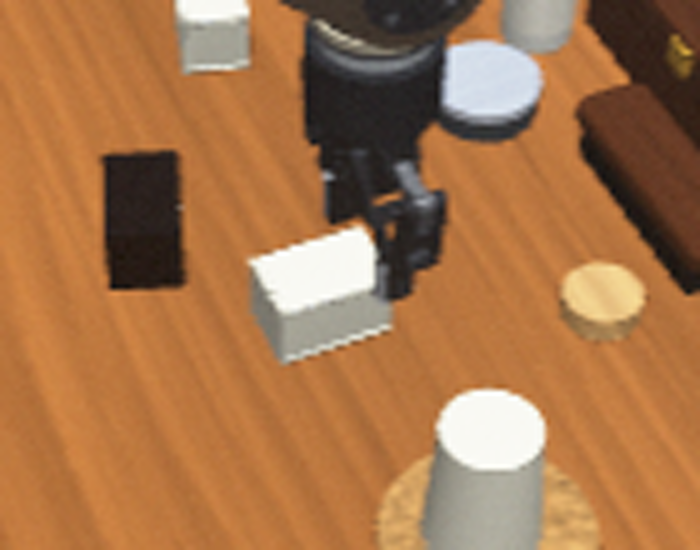

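Emit:
move_arm(
  commands=[0, 0, 0, 0, 0, 0, 0, 0, 0, 0, 0, 0, 0, 0, 0, 0],
  jaw=40,
)

```text
time: 18.8
eef_pos: [0.5978, 0.0567, 0.0514]
tcp_rot: [0.509, -0.491, -0.508, -0.491]
contact_force: [1.4, -0.1, 0.7]
opening: 0.528
```

Emit:
move_arm(
  commands=[0.1, -0.1, 0, 0, 0.02, -0.17, 0, 0, 0.02, -0.17, 0, 0, 0.05, -0.22, 0, 0, 0.06, -0.21, 0, 0, 0.1, -0.2, 0, 0, 0.12, -0.19, 0, 0, 0.15, -0.16, 0, 0, 0.16, -0.16, 0, 0, 0, 0, 0, 0],
)

```text
time: 20.05
eef_pos: [0.6395, 0.058, 0.0343]
tcp_rot: [0.51, -0.49, -0.507, -0.493]
contact_force: [2.6, -0.7, 7.4]
opening: 0.533
```

```bash
python3 -c "
from h import *
to(.5967,.0582,.051,92)
snap('side','s18',[.59,.055,.03],5)"
```

```text
t 20.05 pos [0.6395 0.058  0.0343] zhead 92.02 open 0.533 F [ 2.6 -0.7  7.4] down [ 0.006 -0.    -1.   ]
shift units [-0.68  1.71  0.07] turn 0.0
s18 offset 200 128
```

View pics/s18.png

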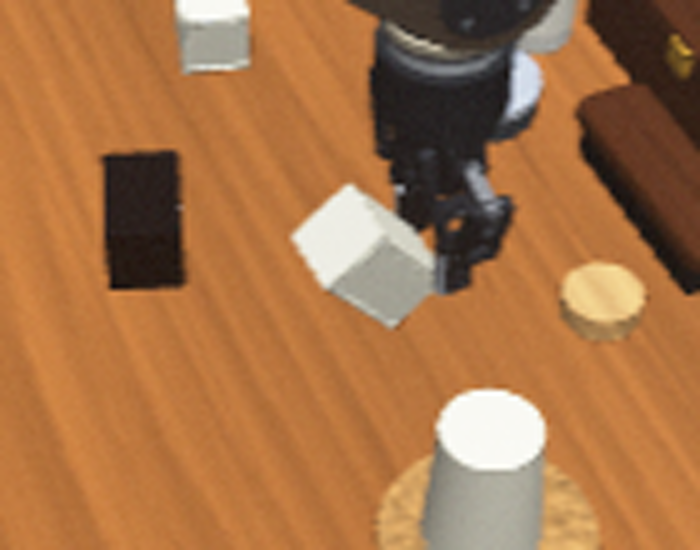

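At about 50–52° with more clearance this time. Continuing down and forward.

Emit:
move_arm(
  commands=[0.15, -0.1, 0, 0, 0.15, -0.09, 0, 0, 0.16, -0.08, 0, 0, 0.15, -0.07, 0, 0, 0, 0, 0, 0],
)

```text
time: 20.72
eef_pos: [0.6494, 0.0582, 0.0201]
tcp_rot: [0.511, -0.489, -0.506, -0.493]
contact_force: [3.9, 0.7, 8.2]
opening: 0.528
```

```bash
python3 -c "
from h import *
to(.5967,.0582,.051,92)
snap('side','s19',[.59,.055,.03],5)"
```

```text
t 20.725 pos [0.6494 0.0582 0.0201] zhead 92.02 open 0.528 F [3.9 0.7 8.2] down [ 0.01 -0.   -1.  ]
shift units [-1.26  2.09  0.07] turn 0.0
s19 offset 200 128
```

View pics/s19.png

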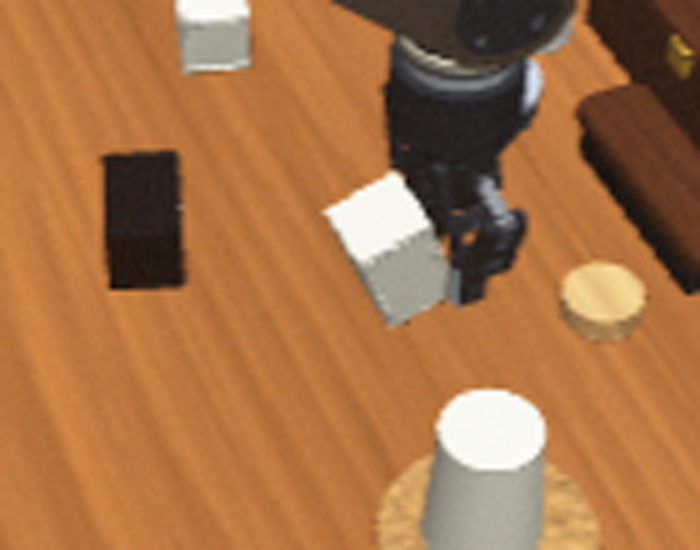

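```bash
python3 -c "
from h import *
tilt(unc([(397,326),(452,303),(366,264),(432,227)],5,200,128),.057,.035)"
```

```text
tilt deg 74.6 [0.6147 0.0372 1.3014] 1.52
[[603.0, 34.0, -3.0], [647.0, 35.0, 10.0], [584.0, 33.0, 65.0], [628.0, 34.0, 77.0]]
```

About 73°, well past balance. Releasing.

Emit:
move_arm(
  commands=[0, 0, 0, 0, 0, 0, 0, 0, 0, 0, 0, 0, 0, 0, 0, 0],
  jaw=62,
)

```text
time: 21.28
eef_pos: [0.6444, 0.0585, 0.0156]
tcp_rot: [-0.508, 0.491, 0.509, 0.491]
contact_force: [0.8, -0.6, 0.2]
opening: 0.725
```

```bash
python3 -c "
from h import *
to(.5967,.0582,.051,92)
snap('side','s20',[.6,.055,.03],5)"
```

```text
t 21.275 pos [0.6444 0.0585 0.0156] zhead 92.02 open 0.725 F [ 0.8 -0.6  0.2] down [-0.002  0.    -1.   ]
shift units [-1.41  1.91  0.05] turn 0.0
s20 offset 204 127
```

View pics/s20.png

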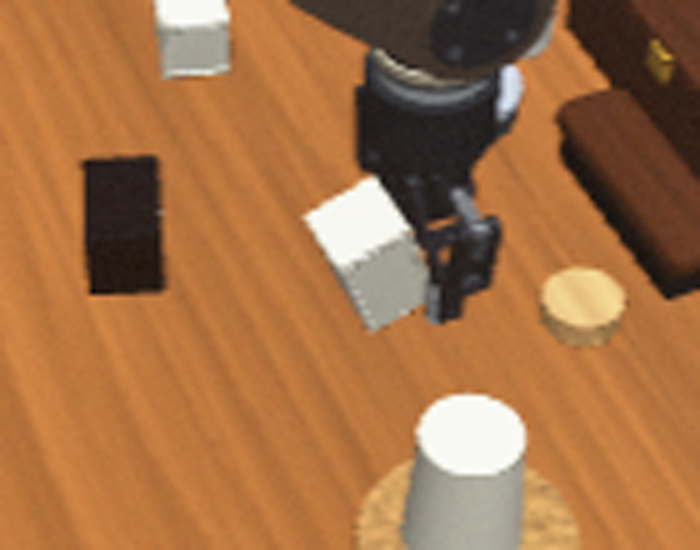

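The cup is free, leaning forward against the gripper's inner parts at (410,225) at about 70°. Easing the gripper up and forward should let it settle.

Emit:
move_arm(
  commands=[-0.1, -0.2, 0, 0, -0.1, -0.2, 0, 0, -0.15, -0.2, 0, 0, -0.15, -0.2, 0, 0, -0.2, -0.1, 0, 0, 0, 0, 0, 0],
)

```text
time: 22.08
eef_pos: [0.6682, 0.0593, 0.0346]
tcp_rot: [0.509, -0.491, -0.508, -0.491]
contact_force: [-0.5, 0.3, 0.5]
opening: 0.725
```

```bash
python3 -c "
from h import *
to(.5967,.0582,.051,92)
snap('side','s21',[.6,.055,.03],5)"
```

```text
t 22.075 pos [0.6682 0.0593 0.0346] zhead 92.03 open 0.725 F [-0.5  0.3  0.5] down [ 0.001 -0.    -1.   ]
shift units [-0.66  2.86  0.06] turn 0.01
s21 offset 204 127
```

View pics/s21.png

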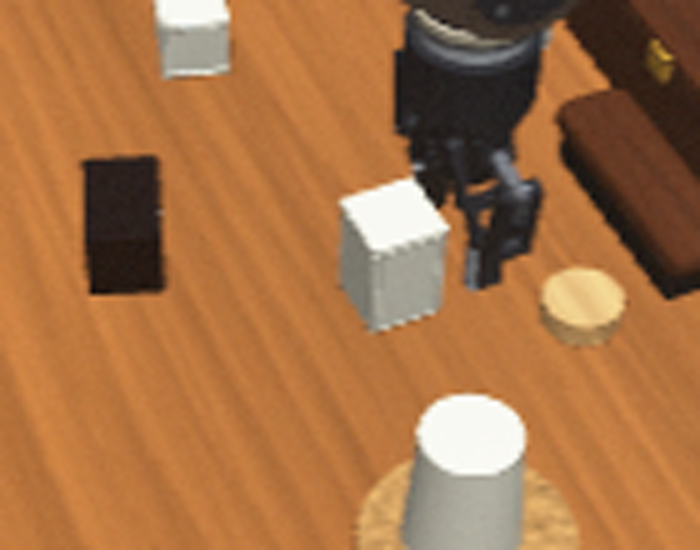

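The cup now stands upside down. Its top-face (base) corners in the crop are (341,203), (412,180), (448,228) and (373,252).

```bash
python3 -c "
from h import *
sc=unc([(341,203),(412,180),(448,228),(373,252)],5,204,127)
w=np.array([ray('side',p,.07) for p in sc]);c=w.mean(0);print(w.round(4).tolist(),c)
e=(w[1]+w[2]-w[0]-w[3]);yaw=np.arctan2(e[1],e[0]);print(yaw)
to(c[0],c[1],.052,90+np.degrees(yaw))"
```

```text
[[0.6013, 0.0771, 0.07], [0.6468, 0.0789, 0.07], [0.6496, 0.0358, 0.07], [0.6026, 0.0346, 0.07]] [0.62506793 0.05659027 0.07      ]
0.031667663464022125
t 22.125 pos [0.6678 0.0593 0.0342] zhead 92.03 open 0.725 F [-0.1 -0.8 -0.9] down [ 0.001 -0.    -1.   ]
shift units [-0.71  1.71 -0.05] turn 0.04
```

Emit:
move_arm(
  commands=[-0.7, 0, 0, 0, 0, 0.6, 0, 0, 0, 0.6, 0, 0, 0, 0.5, -0.05, 0, 0, 0, 0, 0],
)

```text
time: 22.75
eef_pos: [0.6246, 0.0565, 0.0518]
tcp_rot: [0.509, -0.491, -0.509, -0.491]
contact_force: [0.3, 0.7, 0.1]
opening: 0.728
```

Emit:
move_arm(
  commands=[0, 0, 0, 0, 0, 0, 0, 0, 0, 0, 0, 0, 0, 0, 0, 0],
  jaw=40,
  force=30,
)

```text
time: 23.25
eef_pos: [0.6259, 0.0566, 0.052]
tcp_rot: [0.509, -0.491, -0.508, -0.491]
contact_force: [0.4, 0.4, 4.4]
opening: 0.537
```

```bash
python3 -c "
from h import *
to(.5779,-.3235,.14,102)
snap('side','s22',[.6,.055,.03],5)"
```

```text
t 23.25 pos [0.6259 0.0566 0.052 ] zhead 92.03 open 0.537 F [0.4 0.4 4.4] down [ 0.001 -0.    -1.   ]
shift units [ -3.52   2.45 -15.13] turn -1.99
s22 offset 204 127
```

View pics/s22.png

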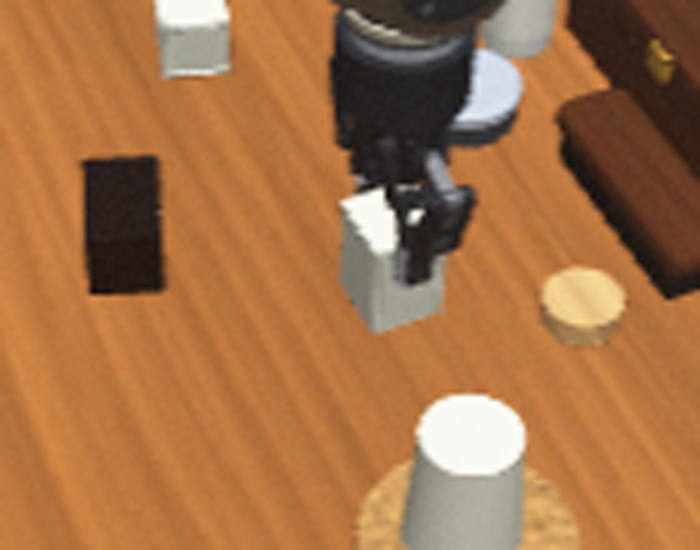

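It is held squarely by the upper sides. Now I lift it clear over the tumbler and carry it to the mat.

Emit:
move_arm(
  commands=[-0.3, 0, 0, 0, -0.7, 0, 0, 0, -0.9, 0, 0, 0, -0.9, 0, 0, 0, -0.9, 0, 0, 0, -0.9, 0, 0, 0, -0.7, 0, 0, 0, -0.5, 0, -0.3, 0, 0, 0.1, -0.7, 0, 0, 0.2, -0.9, 0, 0, 0.2, -0.9, 0, 0, 0.2, -0.9, 0, 0, 0.2, -0.9, 0, 0, 0.2, -0.9, 0, 0, 0.2, -0.9, 0, 0, 0.2, -0.9, 0, 0, 0.2, -0.9, 0, 0, 0.2, -0.9, 0, 0, 0.2, -0.9, 0, 0, 0.2, -0.9, 0],
)

```text
time: 25.8
eef_pos: [0.5768, -0.2194, 0.196]
tcp_rot: [-0.509, 0.491, 0.509, 0.491]
contact_force: [-0.2, 0.7, -1.1]
opening: 0.531
```

Emit:
move_arm(
  commands=[0, 0.1, -0.9, 0, 0, 0.1, -0.9, 0, 0, 0.05, -0.9, 0, 0, 0, -0.9, 0, 0, 0, -0.5, 0, 0, 0, 0, 0, 0, 0, 0, 0],
)

```text
time: 26.68
eef_pos: [0.5747, -0.3199, 0.1961]
tcp_rot: [-0.509, 0.491, 0.509, 0.491]
contact_force: [0.1, 0.2, -1.4]
opening: 0.534
```

```bash
python3 -c "
from h import *
to(.579,-.3245,.060,102)
snap('side','s23',[.58,-.32,.07],5)"
```

```text
t 26.675 pos [ 0.5747 -0.3199  0.1961] zhead 92.05 open 0.534 F [ 0.1  0.2 -1.4] down [-0.     0.001 -1.   ]
shift units [ 5.44 -0.17 -0.2 ] turn -1.99
s23 offset 261 228
```

View pics/s23.png

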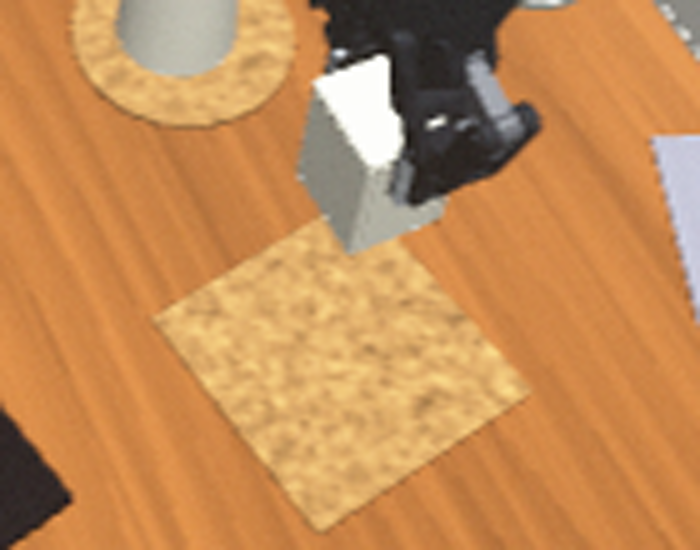

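The cup hangs mouth-down above the mat. Lowering slowly.

Emit:
move_arm(
  commands=[0.4, -0.17, -0.2, 0, 0.8, 0, 0, 0, 0.9, 0, 0, 0, 0.9, 0, 0, 0, 0.8, 0, 0, 0, 0.6, 0, 0, 0, 0.4, 0, 0, 0, 0.3, 0, 0, 0, 0.15, 0, 0, 0, 0.1, 0, 0, 0, 0, 0, 0, 0],
)

```text
time: 28.1
eef_pos: [0.5793, -0.3255, 0.0629]
tcp_rot: [0.509, -0.491, -0.509, -0.491]
contact_force: [1.2, -0.4, -2.0]
opening: 0.532
```

```bash
python3 -c "
from h import *
to(.579,-.3245,.058,102)
snap('side','s24',[.58,-.32,.07],5)"
```

```text
t 28.1 pos [ 0.5793 -0.3255  0.0629] zhead 92.02 open 0.532 F [ 1.2 -0.4 -2. ] down [ 0. -0. -1.]
shift units [0.2  0.01 0.04] turn -2.0
s24 offset 261 228
```

View pics/s24.png

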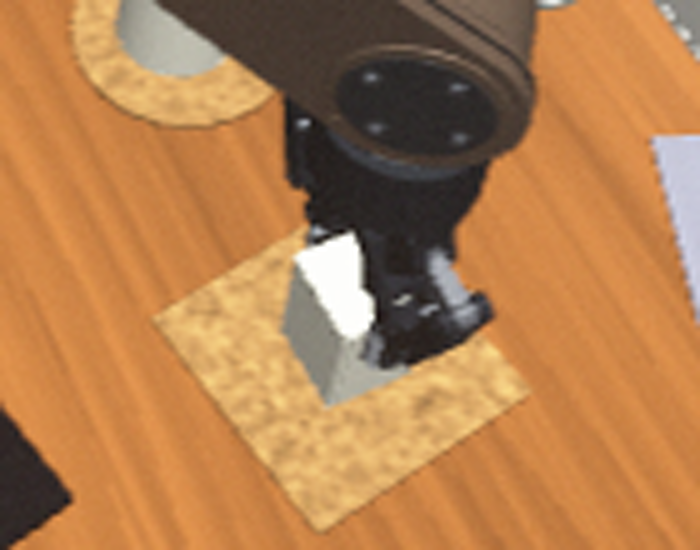

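Nearly down and centred. Touching down in small steps.

Emit:
move_arm(
  commands=[0.07, 0, 0, 0, 0.07, 0, 0, 0, 0.06, 0, 0, 0, 0.04, 0, 0, 0, 0, 0, 0, 0],
)

```text
time: 28.78
eef_pos: [0.5792, -0.3254, 0.058]
tcp_rot: [-0.509, 0.491, 0.509, 0.491]
contact_force: [-3.1, 2.9, 5.6]
opening: 0.531
```

Contact is felt (Fz +5.6 N at z = 0.058, where the mat contact was expected). Releasing, then retreating straight up.

Emit:
move_arm(
  commands=[0, 0, 0, 0, 0, 0, 0, 0, 0, 0, 0, 0, 0, 0, 0, 0],
  jaw=72,
)

```text
time: 29.28
eef_pos: [0.5791, -0.3254, 0.0564]
tcp_rot: [-0.509, 0.491, 0.509, 0.491]
contact_force: [0.2, 0.9, -0.9]
opening: 0.843
```

Emit:
move_arm(
  commands=[-0.4, 0, 0, 0, -0.8, 0, 0, 0, -0.9, 0, 0, 0, -0.9, 0, 0, 0, -0.9, 0, 0, 0, 0, 1, 0, 0, 0, 1, 0, 0, 0, 1, 0, 0, 0, 1, 0, 0, 0, 0, 0, 0],
)

```text
time: 30.52
eef_pos: [0.4783, -0.329, 0.155]
tcp_rot: [0.509, -0.491, -0.508, -0.491]
contact_force: [-1.0, -0.6, 0.4]
opening: 0.84
```

```bash
python3 -c "
from h import *
to(.579,-.3245,.058,102)
snap('side','s25',[.58,-.32,.07],5)
import cv2
cv2.imwrite('pics/t25.png',ctrl.read_camera('top')[:,:,::-1])"
```

```text
t 30.525 pos [ 0.4783 -0.329   0.155 ] zhead 91.94 open 0.84 F [-1.  -0.6  0.4] down [ 0. -0. -1.]
shift units [ 3.88 -4.03  0.05] turn -2.01
s25 offset 261 228
```

View pics/s25.png

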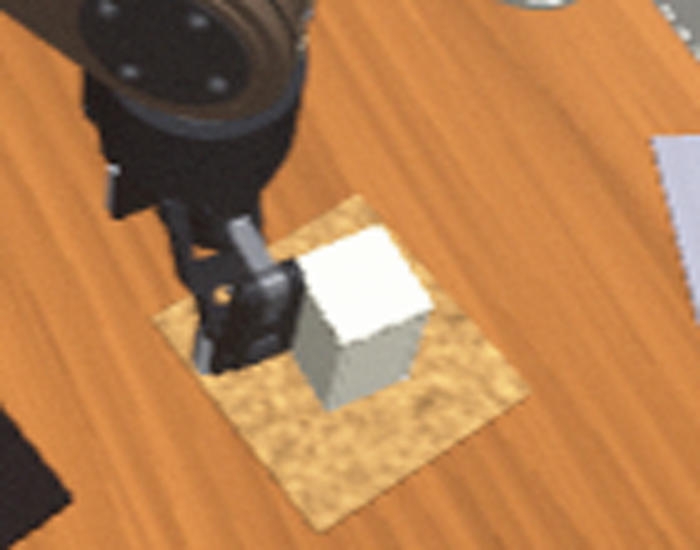

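View pics/t25.png

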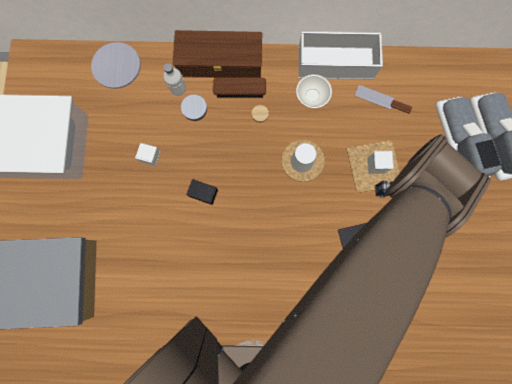

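```bash
python3 -c "
from h import *
print(ray('top',(384,159.5),.076))
w=np.array([ray('side',p,.076) for p in unc([(299,260),(383,226),(433,302),(346,343)],5,261,228)]);print(w.mean(0),w.round(3).tolist())
m=np.array([ray('side',p,.006) for p in unc([(358,195),(530,390),(321,531),(153,318)],5,261,228)]);print(m.mean(0))
ctrl.sign_off()"
```

```text
[ 0.57905611 -0.32689527  0.076     ]
[ 0.58074517 -0.32561059  0.076     ] [[0.558, -0.304, 0.076], [0.603, -0.303, 0.076], [0.604, -0.346, 0.076], [0.558, -0.349, 0.076]]
[ 0.57855689 -0.32354035  0.006     ]
the job is handed in; nothing more can be done
```

The tall cup now stands upside down on the square cork mat, released, and the job is handed in at about 31 s of the 40 s allowed. The hand-in gives no verdict.

**How it went:**
- **First tries:** Letting the cup swing down in a loosened grip failed; it slipped out and fell about 40 mm back onto its side on the counter. The first attempt to tip it over its mouth edge also fell back onto its side.
- **What worked:** A second tip with a shallower grip reached about 73°. The cup then settled onto its mouth when I eased the gripper away.
- **Placing:** I regripped it square on its upper sides, carried it over the tumbler, lowered it until the force reading showed contact (about 6 N on the mat), and let go.

**Last checks:**
- **Cup position:** Its centre is about 3 mm from the mat's middle, in both the top and side pictures. The side view shows it upright.
- **Other items:** The short cup, the tumbler and the black look-alikes show no visible movement in the last top picture, though the arm partly hides the black mat there. I did not measure them again.
- **Robot:** The gripper is about 0.1 m back from the cup, with only noise on the force reading.

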